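# Set the shaker dial and start it

## Task

Set the speed on the bench shaker: with a fingertip, push the dial round by one side of its raised fin, without pinching the fin, until the line on the dial lines up with the long line on the metal set ring around it. Then press the start button all the way down and let it come up again. Leave the set ring, jars, beaker and tip box where they are.

Things in the scene. Friction and masses are not known exactly. Their poses are not given: they have to be found in the camera images.
- shaker: Fixed bench shaker. Origin on the bench under the centre of its white console, 220 (own x) x 320 mm (own y), flat top 60 mm up. Own x points from the console to the platform beyond it (x 112 to 332 mm; deck 97 mm high, jars clamped at x = 270 mm, up to 149 mm high). Dial axis at own (0, -45) mm, start button at (-50, 105) mm. Printed lines 15 degrees apart surround the ring.
- dial_axis (a point): Centre of the dial's flat top face, on its upright axis, 77 mm above the bench. The dial is a grey disc 120 mm across, 12 mm thick, with a raised radial fin and a white line, 5 mm wide, from the fin's outer end to the rim. This point turns with the dial: its x axis points along fin and line.
- dial (a joint): Angle of the dial, rad, growing counter-clockwise seen from above; at 0 its line points along the shaker's own x. Stops at -2.3 and 2.3. Friction 0.12 N m plus slight damping: 3 to 6 N pushes it by the fin, and it stays where it is left. It starts 0.6 to 2.7 rad clockwise of the set line.
- dial_mark (a point): Outer end of the dial's line, at the rim, 60 mm from the axis, 65 mm above the bench; turns with the dial.
- fin_mid (a point): Middle of the fin's underside, on the dial's top face, 26 mm from the dial axis; turns with the dial, x axis radially outwards. The fin is an upright slab 36 mm long (8 to 44 mm from the axis), 12 mm thick, 77 to 105 mm above the bench. Pushing on its right (clockwise) face turns the dial counter-clockwise.
- set_ring (a joint): Angle of the metal set ring, rad, same zero and direction as the dial. The ring is a flat aluminium disc 172 mm across under the dial, top 65 mm above the bench, with one dark line 5 mm wide from the dial's rim to its own edge. It is locked stiff (3 N m) and is not to be moved.
- set_mark (a point): Inner end of the set ring's line, 60 mm from the dial axis, 65 mm above the bench. The dial is set when dial_mark meets this point.
- start (a joint): Travel of the start button, m: 0 up, 0.006 fully down. A spring returns it; fully down takes 5 N.
- start_top (a point): Centre of the top of the start button, a white round push button 36 mm across in a grey housing on the console, pressed straight down.
- jar_a: Lidded sample jar, 60 mm across, 70 mm high, standing loose left of the shaker; origin at the centre of its underside. Leave alone.
- jar_b: Another such jar. Leave alone.
- beaker: Empty glass beaker, 72 mm across, 85 mm high, standing loose right of the shaker; origin at the centre of its underside. Leave alone.
- tip_box: Closed box of pipette tips, 117 x 80 mm, 56 mm high, loose right of the shaker; origin at the centre of its underside. Leave alone.

How it is judged:
By the outcome, as a careful person would: the job done as asked, in the order asked, and still so for the second after the job is handed in, with the robot touching nothing.
It also fails if it takes over 51 s, if anything falls off the work surface, if the arm or the gripper's body presses on something with over 40 N, if the wrist force passes 120 N, or if a joint passes its speed limit or range.

## Robot

A 6-joint arm with a two-finger parallel gripper is mounted at the origin on the work surface. World frame = base frame: x ahead of the robot, y to its left, z up, the work surface at z = 0. Lengths are in m, angles in rad, forces in N, time in s.
With the tool pointing down it reaches from about 0.3 to 0.775 m from the base axis. Payload 14.6 kg.
Tool frame: the origin (TCP) lies on the centre line of the jaws, within the pads' length; the fingertips stand 11 mm ahead of it and the grasp point (between the pads) lies 8 mm behind it; z points along the fingers, x is the direction in which the jaws open and shut, and the axes are right-handed (so a half turn about z gives the same grasp; the last joint's range is limited). The gripper opens to 85 mm and grips with 20 to 120 N. Pads are 22 mm wide; open, the fingers measure 114 mm over their backs; the gripper's body (76 mm by 85 mm) begins 54 mm behind the grasp point. The pads swing forward as they close: fully open they stand 13 mm farther back than shut.
Start: joints at [1.209, 0.3, 1.521, -0, 1.321, -0.067], TCP at [0.16, 0.526, 0.242] pointing down, gripper open.
Joint ranges: [-3.03, 3.03], [-0.79, 2.21], [0.23, 2.52], [-1.04, 4.18], [0, 3.07], [-2.55, 2.55]. Speed limits (rad/s): [2.22, 2.22, 2.57, 3.14, 3.14, 3.14].

## Interface

Orientations are given as a unit quaternion [x, y, z, w].
In Python, from rig import state, grab_frame, camera_info, job_done gives the robot as it stands.
- The arm moves only by the tool apply_moves, never from a script. Its argument "increments" is a list of rows, each an object with "xyz": the shift along the tool's x, y, z in cm, a list of three; "spin": the turn about the tool's z in rad; "grip": the opening, from 0 (shut) to 1 (fully open). A call has 1 to 20 rows; each row shifts and turns the commanded pose from where the row before left it, along the tool's axes as they then stand; what a row does not reach is not made up. A row lasts 1/12 s, in which the tool goes at most 41.7 mm and 7.16 degrees, less where a joint would pass 70% of its speed; a pose out of reach is approached as far as the arm can. A call with a gripper value outside its range is refused whole. The fingers move at their own pace and stop on an object; the grip force is fixed at half the most. Time passes only in rows, so rows that do not move let the fingers close. It gives the time, the measured TCP pose, the force and the opening at its end, in the units of the state.
- state(): the state, without advancing time (a new reading comes with each control period).
- grab_frame(name): name is "side" or "top"; returns (picture, depth): 480x640x3 uint8, red, green, blue; 480x640 float32, m along the optical axis (not along the pixel's ray), 0 where there is no reading.
- camera_info(name): a dict with "intrinsics" (3x3 intrinsics, pixels), "cam_to_world" (4x4, takes a point from camera to world coordinates). Camera axes: x right, y down, z forward; pixel columns grow to the right and rows downward; lengths in m; the calibration is good to about 2 mm. A picture is of the moment at which its call begins. camera_info takes no time and is no camera call.
- job_done(): hands the job in, once; it reports no verdict.
The state is a dict: "t": time; "joints": joint angles; "joint_velocities": joint speeds; "tau": joint torques, N m; "tool_pos": TCP position; "ee_rot": TCP orientation; "wrist_force": force on the tool from outside, world axes, zero at the start; "ft_torque": the same for the moment, N m; "grip_width": opening from 0.0 (shut) to 1.0 (fully open).
Only numpy, scipy, OpenCV 4.12 (cv2) and the standard library are available. Lean on these libraries where they do the work, as an engineer would, in place of code of your own. Each camera call takes 0.05 s, during which the arm holds its last target.

## Working session

There is one attempt and no reset: what is moved stays moved. The work goes in short steps, Python scripts to look and compute and a tool call to move; the robot and the scene stay as the last step left them, time stands still between calls to the robot, and variables do not carry over. Pictures are saved under pics/ and viewed, and the job is handed in when it is done.

Besides the shell and the picture viewer there is one more tool, called by a JSON object that holds its "api" and its "payload", one argument or row to a line. apply_moves: Moves the arm, as the interface text tells. Its arguments: {"type":"object","properties":{"increments":{"type":"array"}},"required":["increments"]}

```bash
mkdir -p pics; cat > h.py <<'E'
import numpy as np, cv2, json
from rig import state, grab_frame, camera_info, job_done
def snap(name,fn):
    im,d=grab_frame(name); cv2.imwrite(f'pics/{fn}.png',im[:,:,::-1]); np.savez(f'pics/{fn}.npz',im=im,d=d); return im,d
def ray(name,u,v,z):
    c=camera_info(name);K=np.array(c['intrinsics']);T=np.array(c['cam_to_world'])
    r=T[:3,:3]@np.linalg.inv(K)@np.array([u,v,1.]);o=T[:3,3]
    return o+r*(z-o[2])/r[2]
def proj(name,p):
    c=camera_info(name);K=np.array(c['intrinsics']);T=np.linalg.inv(np.array(c['cam_to_world']))
    q=K@(T[:3,:3]@np.array(p)+T[:3,3]);return q[:2]/q[2]
E
python3 - <<'E'
from h import *
snap('top','t0');snap('side','s0')
s=state();print({k:np.round(v,3).tolist() for k,v in s.items()})
for n in('top','side'):
  c=camera_info(n);print(n,np.round(c['cam_to_world'],3).tolist(),np.round(c['intrinsics'],1).tolist())
E
```

```text
{'t': 0.1, 'joints': [1.209, 0.3, 1.522, 0.0, 1.321, -0.067], 'joint_velocities': [0.001, -0.001, -0.003, -0.0, 0.001, 0.0], 'tau': [0.0, -54.438, -36.237, -0.0, 0.003, -0.0], 'tool_pos': [0.16, 0.526, 0.242], 'ee_rot': [0.803, 0.596, -0.0, 0.0], 'wrist_force': [-0.277, 0.146, 0.243], 'ft_torque': [0.018, 0.019, -0.004], 'grip_width': 1.006}
top [[-0.003, -0.983, 0.183, 0.391], [-1.0, 0.005, 0.011, 0.023], [-0.012, -0.183, -0.983, 1.081], [0.0, 0.0, 0.0, 1.0]] [[488.9, 0.0, 318.6], [0.0, 488.9, 232.3], [0.0, 0.0, 1.0]]
side [[-0.922, -0.306, 0.237, 0.287], [-0.386, 0.703, -0.598, 0.712], [0.016, -0.643, -0.766, 0.968], [0.0, 0.0, 0.0, 1.0]] [[594.6, 0.0, 331.5], [0.0, 594.6, 243.7], [0.0, 0.0, 1.0]]
```

View pics/t0.png

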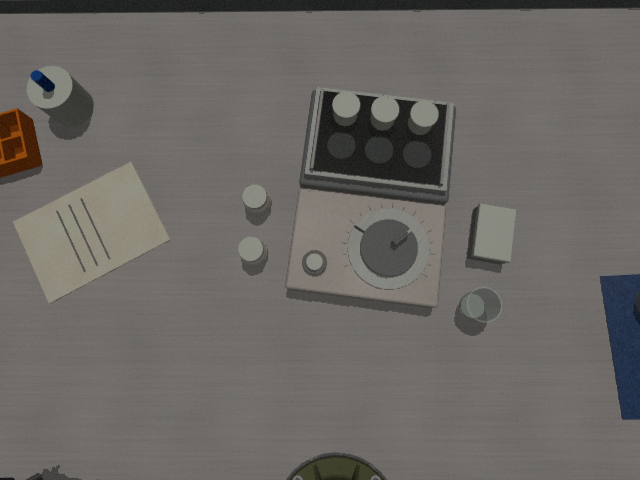

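View pics/s0.png

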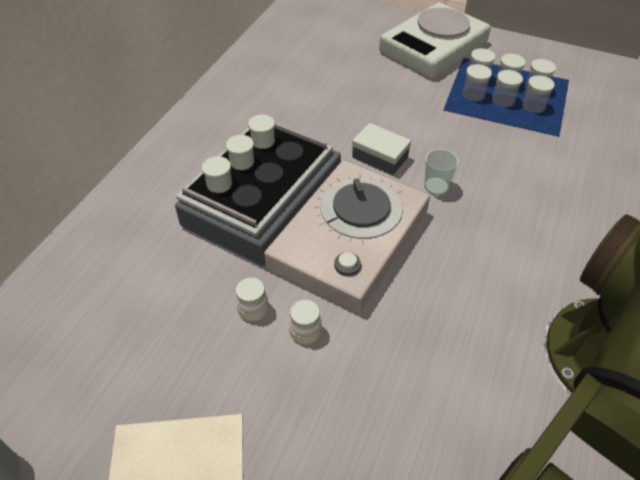

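The top view shows the dial at about (389,248), the fin and its line pointing up-right, the dark set line on the left at (360,230), and the button at (314,262). I'll enlarge these.

```bash
python3 - <<'E'
import cv2
im=cv2.imread('pics/t0.png')[195:300,335:445]
cv2.imwrite('pics/t0c.png',cv2.resize(im,None,fx=5.6,fy=5.6,interpolation=cv2.INTER_CUBIC))
im=cv2.imread('pics/s0.png')[165:285,305:425]
cv2.imwrite('pics/s0c.png',cv2.resize(im,None,fx=5,fy=5,interpolation=cv2.INTER_CUBIC))
E
```

```text
(no output)
```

View pics/t0c.png

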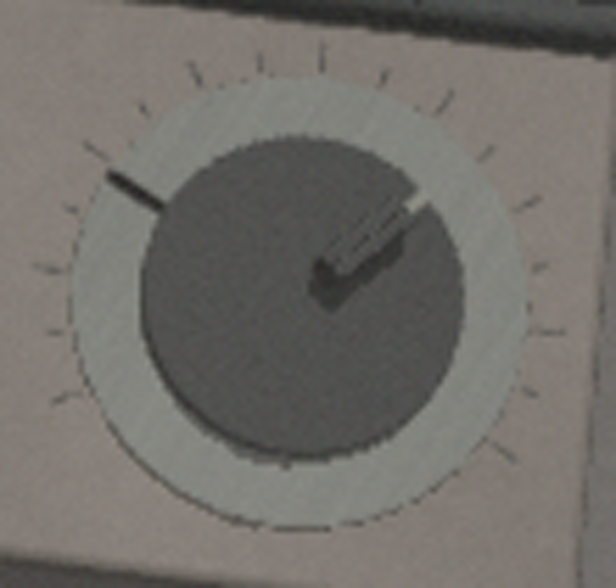

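View pics/s0c.png

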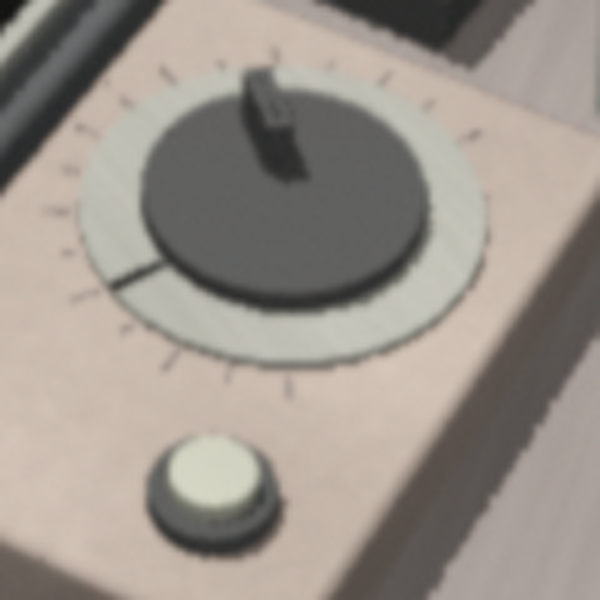

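```bash
cat >> h.py <<'E'
def tc(u,v,z,f=5.6,o=(335,195)): return ray('top',(u+.5)/f-.5+o[0],(v+.5)/f-.5+o[1],z)
def sc(u,v,z,f=5.,o=(305,165)): return ray('side',(u+.5)/f-.5+o[0],(v+.5)/f-.5+o[1],z)
E
python3 - <<'E'
from h import *
for f,pts in((tc,[(70,302),(528,302),(299,75),(299,528)]),):
  P=np.array([f(u,v,.065) for u,v in pts]);print(P.round(4).tolist())
  c=np.array([(P[2]+P[3])[0]/2,(P[0]+P[1])[1]/2]);print('ring c',c, np.ptp(P,0))
P=np.array([tc(u,v,.077) for u,v in[(142,297),(465,297),(303,135),(303,460)]]);print('dial c',(P[2]+P[3])[0]/2,(P[0]+P[1])[1]/2,np.ptp(P,0))
P=np.array([sc(u,v,.065) for u,v in[(78,200),(489,225)]]);print('side ring',P.mean(0),np.linalg.norm(P[0]-P[1]))
def ang(p,c): return np.arctan2(p[1]-c[1],p[0]-c[0]),np.hypot(*(p[:2]-c))
print('set top',ang(tc(163,208,.065),c),ang(tc(108,174,.065),c))
print('set side',ang(sc(165,265,.065),c),ang(sc(112,288,.065),c))
print('dial line',ang(tc(425,193,.077),c),ang(tc(408,207,.077),c),'fin tip top',ang(tc(395,197,.105),c),ang(tc(330,260,.105),c))
print('fin side',sc(258,72,.105),sc(283,118,.105),[ang(sc(*q,.105),c) for q in[(258,72),(283,118)]])
# console corners top img
for q in [(303,187),(446,206),(440,306),(288,290)]: print(q,ray('top',*q,.06).round(4))
print('btn',ray('top',314,261,.08),sc(213,470,.08))
for q in [(346,100),(384,108),(424,113)]: print(ray('top',*q,.149).round(3))
d=np.load('pics/t0.npz')['d']
T=np.array(camera_info('top')['cam_to_world']);K=np.array(camera_info('top')['intrinsics'])
for (u,v) in[(314,261),(370,260),(345,205),(325,262),(304,262)]:
  p=T[:3,:3]@(np.linalg.inv(K)@[u,v,1]*d[v,u])+T[:3,3];print((u,v),p.round(4))
E
```

```text
[[0.546, -0.0256, 0.065], [0.5452, -0.1969, 0.065], [0.6329, -0.1138, 0.065], [0.4613, -0.1089, 0.065]]
ring c [ 0.54710804 -0.111244  ] [0.17163957 0.17134044 0.        ]
dial c 0.5461328162499435 -0.11142353719628594 [0.12173681 0.11944504 0.        ]
side ring [ 0.54801375 -0.10939375  0.065     ] 0.1722196023681355
set top (np.float64(0.9667580309974981), np.float64(0.06089411207878378)) (np.float64(0.9761868098043005), np.float64(0.08528424566754629))
set side (np.float64(0.954003470182621), np.float64(0.060317806805662635)) (np.float64(0.9491296866753135), np.float64(0.08570454543518137))
dial line (np.float64(-0.892434785235198), np.float64(0.05982953065809676)) (np.float64(-0.8928465935027323), np.float64(0.05144394711494979)) fin tip top (np.float64(-0.7839550852180525), np.float64(0.04340766824288242)) (np.float64(-0.69487838801129), np.float64(0.010032541802380479))
fin side [ 0.5748719  -0.14429709  0.105     ] [ 0.55559238 -0.12305601  0.105     ] [(np.float64(-0.8721494954535254), np.float64(0.043166406851520386)), (np.float64(-0.9479061572852985), np.float64(0.014543299396296595))]
(303, 187) [0.6817 0.0677 0.06  ]
(446, 206) [ 0.6378 -0.2386  0.06  ]
(440, 306) [ 0.4261 -0.2156  0.06  ]
(288, 290) [0.46   0.0983 0.06  ]
btn [0.51801596 0.04365582 0.08      ] [0.51990567 0.04169225 0.08      ]
[ 0.84  -0.023  0.149]
[ 0.822 -0.1    0.149]
[ 0.81  -0.181  0.149]
(314, 261) [0.5182 0.0437 0.0782]
(370, 260) [ 0.5198 -0.0718  0.0787]
(345, 205) [ 0.6414 -0.0226  0.0592]
(325, 262) [0.5171 0.021  0.0701]
(304, 262) [0.5168 0.0645 0.074 ]
```

Dial line is at about -0.89 rad in world axes and the set line at about +0.965, so it needs about +1.855 rad counter-clockwise. I'll move above the clockwise side of the fin with the gripper shut.

{"api": "apply_moves", "payload": {
  "increments": [
    {"xyz":[-1.3,1.4,0],"spin":0,"grip":0},
    {"xyz":[-2.7,2.8,0],"spin":0,"grip":0},
    {"xyz":[-2.7,2.8,0],"spin":0,"grip":0},
    {"xyz":[-2.7,2.8,0],"spin":0,"grip":0},
    {"xyz":[-2.7,2.8,0],"spin":0,"grip":0},
    {"xyz":[-2.7,2.8,0],"spin":0,"grip":0},
    {"xyz":[-2.7,2.8,0],"spin":0,"grip":0},
    {"xyz":[-2.7,2.8,0],"spin":0,"grip":0},
    {"xyz":[-2.7,2.8,0],"spin":0,"grip":0},
    {"xyz":[-2.7,2.8,0],"spin":0,"grip":0},
    {"xyz":[-2.7,2.8,0],"spin":0,"grip":0},
    {"xyz":[-2.7,2.8,0],"spin":0,"grip":0},
    {"xyz":[-2.7,2.8,0],"spin":0,"grip":0},
    {"xyz":[-2.7,2.8,0],"spin":0,"grip":0},
    {"xyz":[-2.7,2.8,0],"spin":0,"grip":0},
    {"xyz":[-2.7,2.8,0],"spin":0,"grip":0},
    {"xyz":[-2.7,2.8,0],"spin":0,"grip":0},
    {"xyz":[-2.7,2.8,0],"spin":0,"grip":0},
    {"xyz":[-2.7,2.8,0],"spin":0,"grip":0},
    {"xyz":[-2.7,2.8,0],"spin":0,"grip":0}
  ]
}}

```text
t: 1.77
tool_pos: [0.5299, -0.1376, 0.2419]
ee_rot: [0.803, 0.595, -0.0, -0.0]
wrist_force: [0.2, 0.4, -0.0]
grip_width: 0.001
```

{"api": "apply_moves", "payload": {
  "increments": [
    {"xyz":[0,0,0],"spin":0.12,"grip":0},
    {"xyz":[0,0,0],"spin":0.12,"grip":0},
    {"xyz":[0,0,0],"spin":0.12,"grip":0},
    {"xyz":[0,0,0],"spin":0.12,"grip":0},
    {"xyz":[0,0,0],"spin":0.12,"grip":0},
    {"xyz":[0,0,0],"spin":0.12,"grip":0},
    {"xyz":[0,0,0],"spin":0.12,"grip":0},
    {"xyz":[0,0,0],"spin":0.12,"grip":0},
    {"xyz":[0,0,0],"spin":0.12,"grip":0},
    {"xyz":[0,0,0],"spin":0.12,"grip":0},
    {"xyz":[0,0,0],"spin":0.12,"grip":0},
    {"xyz":[0,0,0],"spin":0.12,"grip":0},
    {"xyz":[0,0,0],"spin":0.12,"grip":0},
    {"xyz":[0,0,0],"spin":0.12,"grip":0},
    {"xyz":[0,0,0],"spin":0.12,"grip":0},
    {"xyz":[0,0,0],"spin":0.12,"grip":0},
    {"xyz":[0,0,0],"spin":0.12,"grip":0},
    {"xyz":[0,0,0],"spin":0.12,"grip":0},
    {"xyz":[0,0,0],"spin":0,"grip":0},
    {"xyz":[0,0,0],"spin":0,"grip":0}
  ]
}}

```text
t: 3.43
tool_pos: [0.5293, -0.1357, 0.242]
ee_rot: [0.905, -0.426, -0.0, 0.0]
wrist_force: [0.4, 0.6, 0.6]
grip_width: -0.001
```

```bash
cat >> h.py <<'E'
C=np.array([.5475,-.1108])
def where(th=None):
    s=state();q=s['ee_rot'];psi=2*np.arctan2(q[1],q[0]);psi=(psi+np.pi)%(2*np.pi)-np.pi
    p=np.array(s['tool_pos']);d=p[:2]-C
    print('t',round(s['t'],2),'pos',p.round(4),'q',np.round(q,3),'psi',round(psi,4),'F',np.round(s['wrist_force'],1),'grip',round(s['grip_width'],3))
    th=psi if th is None else th
    print('fin frame r,t',d@[np.cos(th),np.sin(th)],d@[-np.sin(th),np.cos(th)]);return s
E
python3 -c "
from h import *
where(-.89)"
```

```text
t 3.43 pos [ 0.5293 -0.1357  0.242 ] q [ 0.905 -0.426 -0.     0.   ] psi -0.8802 F [0.4 0.6 0.6] grip -0.001
fin frame r,t 0.007876092082087813 -0.02976924260741026
```

{"api": "apply_moves", "payload": {
  "increments": [
    {"xyz":[1.8,0.4,0],"spin":0,"grip":0},
    {"xyz":[0,0,3],"spin":0,"grip":0},
    {"xyz":[0,0,3],"spin":0,"grip":0},
    {"xyz":[0,0,3],"spin":0,"grip":0},
    {"xyz":[0,0,2],"spin":0,"grip":0},
    {"xyz":[0,0,1],"spin":0,"grip":0},
    {"xyz":[0,0,0],"spin":0,"grip":0},
    {"xyz":[0,0,0],"spin":0,"grip":0}
  ]
}}

```text
t: 4.1
tool_pos: [0.5381, -0.1522, 0.123]
ee_rot: [0.904, -0.427, 0.0, -0.0]
wrist_force: [-0.3, 0.4, 0.9]
grip_width: -0.001
```

```bash
python3 - <<'E'
from h import *
where(-.89)
im,d=snap('side','s1')
c=im[:,:,::-1][60:300,250:490]
cv2.imwrite('pics/s1c.png',cv2.resize(c,None,fx=2.5,fy=2.5,interpolation=cv2.INTER_CUBIC))
E
```

```text
t 4.1 pos [ 0.5381 -0.1522  0.123 ] q [ 0.904 -0.427  0.    -0.   ] psi -0.8822 F [-0.3  0.4  0.9] grip -0.001
fin frame r,t 0.026249842547190472 -0.03342129339884856
```

View pics/s1c.png

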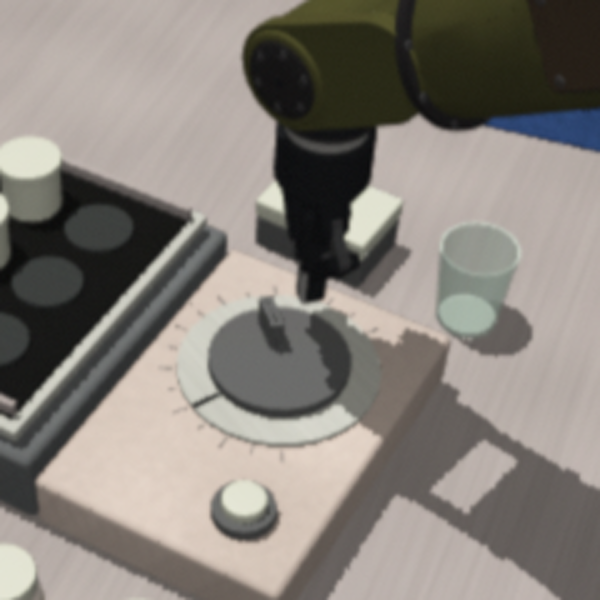

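The fingertip (crop 312,298) hangs right of the fin (270,320), clear of it. Next I descend to fin height.

{"api": "apply_moves", "payload": {
  "increments": [
    {"xyz":[0,0,1],"spin":0,"grip":0},
    {"xyz":[0,0,1],"spin":0,"grip":0},
    {"xyz":[0,0,0.6],"spin":0,"grip":0},
    {"xyz":[0,0,0],"spin":0,"grip":0},
    {"xyz":[0,0,0],"spin":0,"grip":0}
  ]
}}

```text
t: 4.57
tool_pos: [0.5376, -0.1521, 0.0959]
ee_rot: [0.904, -0.428, -0.0, 0.0]
wrist_force: [0.2, 0.2, 0.1]
grip_width: -0.0
```

```bash
python3 - <<'E'
from h import *
where(-.89)
p=state()['tool_pos']; print('tip px',[((proj('side',[p[0],p[1],p[2]-.011])-[250,60])*2.5).round()])
im,d=snap('side','s2')
c=im[:,:,::-1][60:300,250:490]
cv2.imwrite('pics/s2c.png',cv2.resize(c,None,fx=2.5,fy=2.5,interpolation=cv2.INTER_CUBIC))
E
```

```text
t 4.57 pos [ 0.5376 -0.1521  0.0959] q [ 0.904 -0.428 -0.     0.   ] psi -0.8838 F [0.2 0.2 0.1] grip -0.0
fin frame r,t 0.025846215635750392 -0.033681706783771366
tip px [array([309., 321.])]
```

View pics/s2c.png

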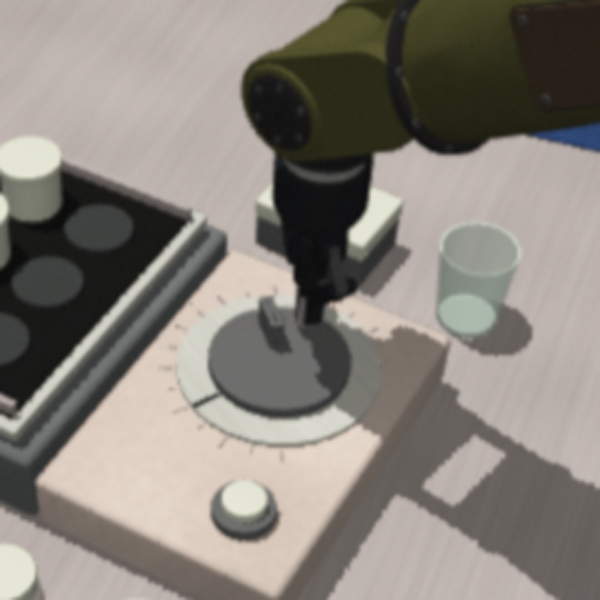

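{"api": "apply_moves", "payload": {
  "increments": [
    {"xyz":[0,-0.5,0],"spin":0,"grip":0},
    {"xyz":[0,-0.5,0],"spin":0,"grip":0},
    {"xyz":[0,-0.3,0],"spin":0,"grip":0},
    {"xyz":[0,-0.3,0],"spin":0,"grip":0},
    {"xyz":[0,0,0],"spin":0,"grip":0},
    {"xyz":[0,0,0],"spin":0,"grip":0}
  ]
}}

```text
t: 5.12
tool_pos: [0.5502, -0.1418, 0.0963]
ee_rot: [0.904, -0.428, -0.0, -0.0]
wrist_force: [0.1, -0.4, 0.9]
grip_width: 0.002
```

```bash
python3 -c "
from h import *
where(-.89);where()"
```

```text
t 5.12 pos [ 0.5502 -0.1418  0.0963] q [ 0.904 -0.428 -0.    -0.   ] psi -0.8837 F [ 0.1 -0.4  0.9] grip 0.002
fin frame r,t 0.02580542393960228 -0.017383509378573046
t 5.12 pos [ 0.5502 -0.1418  0.0963] q [ 0.904 -0.428 -0.    -0.   ] psi -0.8837 F [ 0.1 -0.4  0.9] grip 0.002
fin frame r,t 0.025695289800460444 -0.017545893681653518
```

Just about touching. Next, the arc: 1.6 rad in 20 rows with the tool turning along with the fin.

{"api": "apply_moves", "payload": {
  "increments": [
    {"xyz":[0.13,-0.21,0],"spin":-0.08,"grip":0},
    {"xyz":[0.13,-0.21,0],"spin":-0.08,"grip":0},
    {"xyz":[0.13,-0.21,0],"spin":-0.08,"grip":0},
    {"xyz":[0.13,-0.21,0],"spin":-0.08,"grip":0},
    {"xyz":[0.13,-0.21,0],"spin":-0.08,"grip":0},
    {"xyz":[0.13,-0.21,0],"spin":-0.08,"grip":0},
    {"xyz":[0,0,0],"spin":0,"grip":0},
    {"xyz":[0,0,0],"spin":0,"grip":0}
  ]
}}

```text
t: 5.78
tool_pos: [0.5638, -0.1372, 0.0962]
ee_rot: [0.979, -0.202, -0.0, -0.0]
wrist_force: [-2.0, -1.4, 0.1]
grip_width: -0.002
```

```bash
python3 -c "
from h import *
where()
im,d=snap('side','s3')
c=im[:,:,::-1][60:300,250:490]
cv2.imwrite('pics/s3c.png',cv2.resize(c,None,fx=2.5,fy=2.5,interpolation=cv2.INTER_CUBIC))"
```

```text
t 5.78 pos [ 0.5638 -0.1372  0.0962] q [ 0.979 -0.202 -0.    -0.   ] psi -0.4064 F [-2.  -1.4  0.1] grip -0.002
fin frame r,t 0.025423166396120512 -0.01784428398750765
```

View pics/s3c.png

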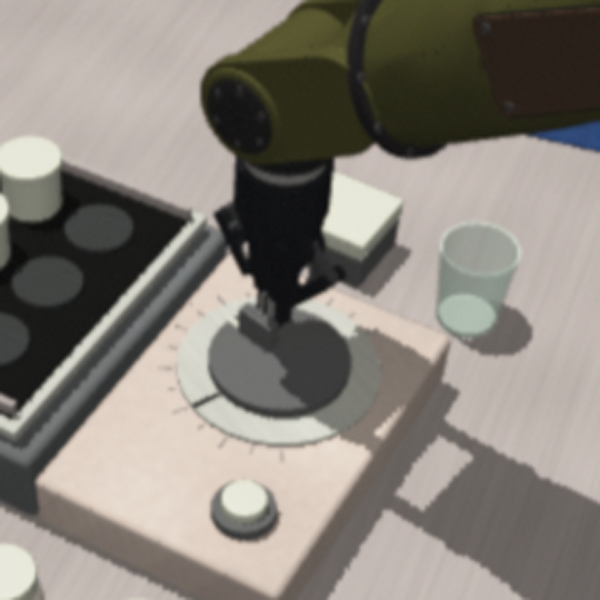

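The fin has turned with the finger and is in contact, with about 2.5 N on it. I'll continue by 1.2 rad.

{"api": "apply_moves", "payload": {
  "increments": [
    {"xyz":[0.13,-0.21,0],"spin":-0.08,"grip":0},
    {"xyz":[0.13,-0.21,0],"spin":-0.08,"grip":0},
    {"xyz":[0.13,-0.21,0],"spin":-0.08,"grip":0},
    {"xyz":[0.13,-0.21,0],"spin":-0.08,"grip":0},
    {"xyz":[0.13,-0.21,0],"spin":-0.08,"grip":0},
    {"xyz":[0.13,-0.21,0],"spin":-0.08,"grip":0},
    {"xyz":[0.13,-0.21,0],"spin":-0.08,"grip":0},
    {"xyz":[0.13,-0.21,0],"spin":-0.08,"grip":0},
    {"xyz":[0.13,-0.21,0],"spin":-0.08,"grip":0},
    {"xyz":[0.13,-0.21,0],"spin":-0.08,"grip":0},
    {"xyz":[0.13,-0.21,0],"spin":-0.08,"grip":0},
    {"xyz":[0.13,-0.21,0],"spin":-0.08,"grip":0},
    {"xyz":[0.13,-0.21,0],"spin":-0.08,"grip":0},
    {"xyz":[0.13,-0.21,0],"spin":-0.08,"grip":0},
    {"xyz":[0.07,-0.11,0],"spin":-0.04,"grip":0},
    {"xyz":[0,0,0],"spin":0,"grip":0},
    {"xyz":[0,0,0],"spin":0,"grip":0}
  ]
}}

```text
t: 7.25
tool_pos: [0.5778, -0.1064, 0.0963]
ee_rot: [0.93, 0.368, 0.0, 0.0]
wrist_force: [0.3, -3.2, -1.3]
grip_width: -0.001
```

```bash
python3 -c "
from h import *
where()
im,d=snap('side','s4')
c=im[:,:,::-1][165:285,305:425]
cv2.imwrite('pics/s4c.png',cv2.resize(c,None,fx=5,fy=5,interpolation=cv2.INTER_CUBIC))
im,d=snap('top','t4')
c=im[:,:,::-1][195:300,335:445]
cv2.imwrite('pics/t4c.png',cv2.resize(c,None,fx=5.6,fy=5.6,interpolation=cv2.INTER_CUBIC))"
```

```text
t 7.25 pos [ 0.5778 -0.1064  0.0963] q [0.93  0.368 0.    0.   ] psi 0.7529 F [ 0.3 -3.2 -1.3] grip -0.001
fin frame r,t 0.025097008906061834 -0.017495458247236067
```

View pics/s4c.png

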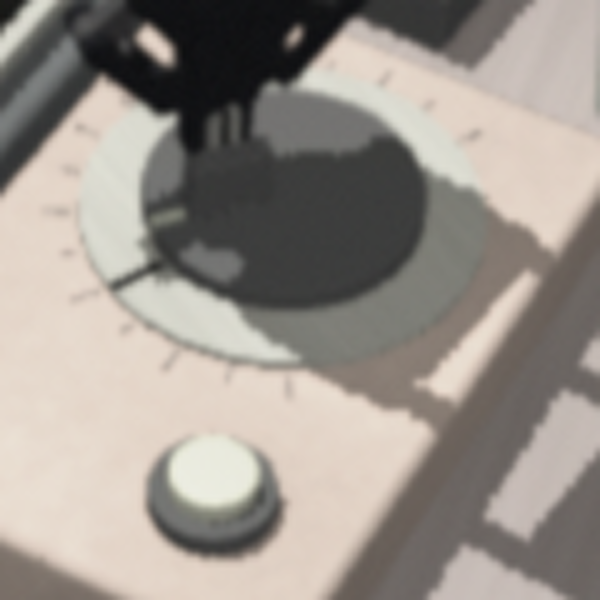

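View pics/t4c.png

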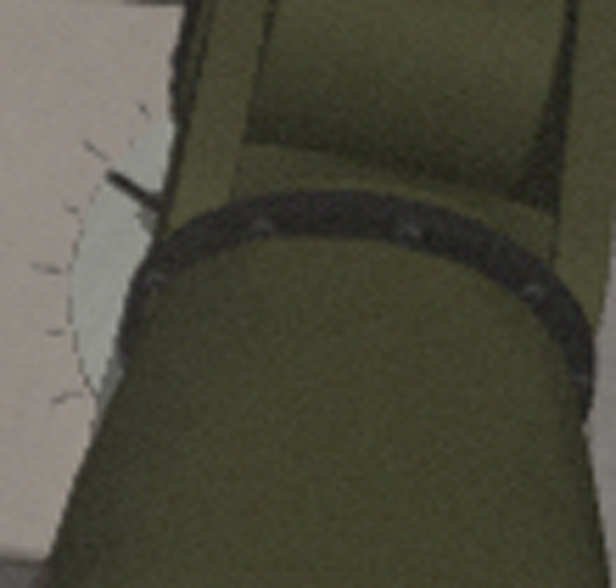

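Side crop: the dial's white line runs (187,213)→(150,219), and the set line runs (160,265)→(112,288).

```bash
python3 - <<'E'
from h import *
for c in (C,np.array([.548,-.1094])):
  a=lambda p:(np.arctan2(p[1]-c[1],p[0]-c[0]).round(3),np.hypot(*(p[:2]-c)).round(4))
  print('dial',a(sc(150,219,.077)),a(sc(187,213,.077)),'set',a(sc(160,266,.065)),a(sc(112,288,.065)),a(sc(165,265,.065)))
E
```

```text
dial (np.float64(0.687), np.float64(0.0595)) (np.float64(0.708), np.float64(0.0439)) set (np.float64(0.945), np.float64(0.0618)) (np.float64(0.95), np.float64(0.0851)) (np.float64(0.955), np.float64(0.0597))
dial (np.float64(0.674), np.float64(0.0583)) (np.float64(0.69), np.float64(0.0426)) set (np.float64(0.939), np.float64(0.0604)) (np.float64(0.945), np.float64(0.0837)) (np.float64(0.948), np.float64(0.0583))
```

{"api": "apply_moves", "payload": {
  "increments": [
    {"xyz":[0.085,-0.13,0],"spin":-0.05,"grip":0},
    {"xyz":[0.085,-0.13,0],"spin":-0.05,"grip":0},
    {"xyz":[0.085,-0.13,0],"spin":-0.05,"grip":0},
    {"xyz":[0.085,-0.13,0],"spin":-0.05,"grip":0},
    {"xyz":[0,0,0],"spin":0,"grip":0},
    {"xyz":[0,0,0],"spin":0,"grip":0}
  ]
}}

```text
t: 7.85
tool_pos: [0.5763, -0.1003, 0.0964]
ee_rot: [0.889, 0.459, 0.0, 0.0]
wrist_force: [1.6, -3.4, 0.3]
grip_width: -0.002
```

```bash
python3 -c "
from h import *
where()
im,d=snap('side','s5')
c=im[:,:,::-1][185:245,305:385]
cv2.imwrite('pics/s5c.png',cv2.resize(c,None,fx=10,fy=10,interpolation=cv2.INTER_CUBIC))"
```

```text
t 7.85 pos [ 0.5763 -0.1003  0.0964] q [0.889 0.459 0.    0.   ] psi 0.9534 F [ 1.6 -3.4  0.3] grip -0.002
fin frame r,t 0.025245882399803826 -0.017371416589129118
```

View pics/s5c.png

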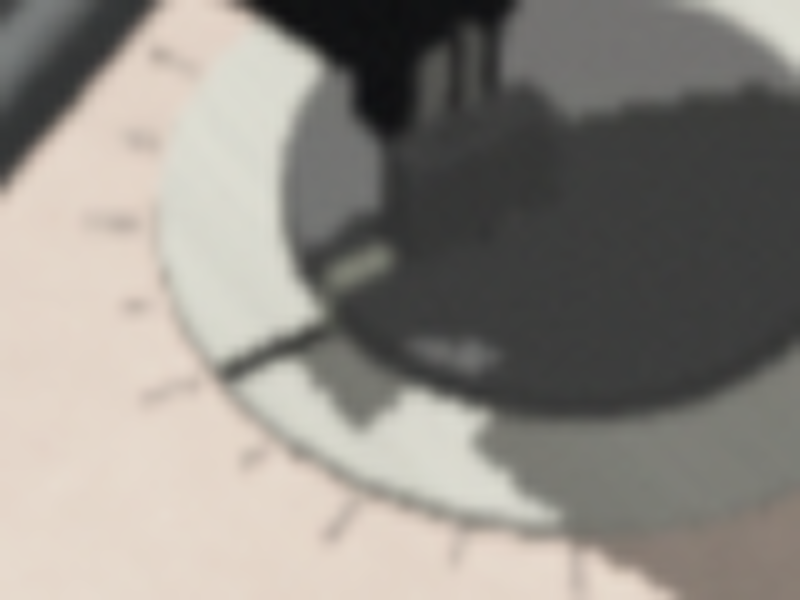

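```bash
python3 - <<'E'
from h import *
k=dict(f=10.,o=(305,185))
for c in (C,np.array([.548,-.1094])):
  a=lambda p:(np.arctan2(p[1]-c[1],p[0]-c[0]).round(3),np.hypot(*(p[:2]-c)).round(4))
  print('dial',a(sc(327,280,.077,**k)),a(sc(390,251,.077,**k)),'set',a(sc(322,328,.065,**k)),a(sc(228,375,.065,**k)))
c=C
for th in (.89,.92,.95,.98):
  f=lambda r,z:((proj('side',[c[0]+r*np.cos(th),c[1]+r*np.sin(th),z])-[305,185]+.5)*10-.5).round()
  print(th,'dial',f(.06,.077),f(.044,.077),'set',f(.06,.065),f(.086,.065))
E
```

```text
dial (np.float64(0.903), np.float64(0.0591)) (np.float64(0.881), np.float64(0.0436)) set (np.float64(0.93), np.float64(0.0609)) (np.float64(0.95), np.float64(0.0843))
dial (np.float64(0.895), np.float64(0.0577)) (np.float64(0.869), np.float64(0.0423)) set (np.float64(0.923), np.float64(0.0595)) (np.float64(0.945), np.float64(0.0829))
0.89 dial [321. 279.] [389. 253.] set [320. 319.] [208. 362.]
0.92 dial [325. 285.] [393. 257.] set [324. 324.] [214. 370.]
0.95 dial [330. 290.] [396. 261.] set [329. 330.] [221. 378.]
0.98 dial [335. 296.] [400. 265.] set [333. 336.] [228. 386.]
```

{"api": "apply_moves", "payload": {
  "increments": [
    {"xyz":[0.04,-0.06,0],"spin":-0.022,"grip":0},
    {"xyz":[0.04,-0.06,0],"spin":-0.022,"grip":0},
    {"xyz":[0,0,0],"spin":0,"grip":0},
    {"xyz":[0,0,0],"spin":0,"grip":0},
    {"xyz":[0,0,0],"spin":0,"grip":0}
  ]
}}

```text
t: 8.32
tool_pos: [0.5757, -0.099, 0.0964]
ee_rot: [0.878, 0.479, 0.0, 0.0]
wrist_force: [3.2, -3.7, -0.8]
grip_width: 0.005
```

```bash
python3 -c "
from h import *
where()
im,d=snap('side','s6')
c=im[:,:,::-1][185:245,305:385]
cv2.imwrite('pics/s6c.png',cv2.resize(c,None,fx=10,fy=10,interpolation=cv2.INTER_CUBIC))"
```

```text
t 8.32 pos [ 0.5757 -0.099   0.0964] q [0.878 0.479 0.    0.   ] psi 0.9992 F [ 3.2 -3.7 -0.8] grip 0.005
fin frame r,t 0.025215113640178373 -0.01735181325595032
```

View pics/s6c.png

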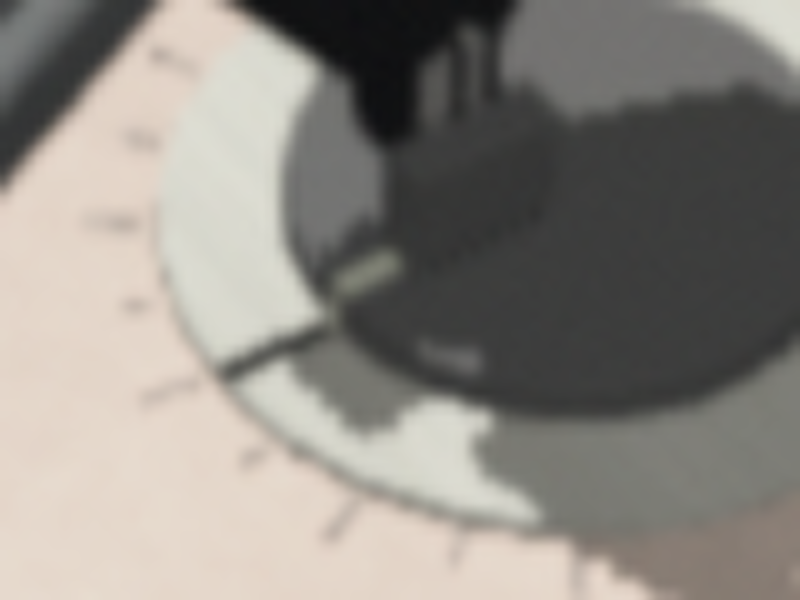

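The dial line (400,256)→(335,292) now closely meets the set line. I'll back off, lift, and swing left for a clear top view.

{"api": "apply_moves", "payload": {
  "increments": [
    {"xyz":[0,0.5,0],"spin":0,"grip":0},
    {"xyz":[0,0.7,0],"spin":0,"grip":0},
    {"xyz":[0,0,-2],"spin":0,"grip":0},
    {"xyz":[0,0,-3.5],"spin":0,"grip":0},
    {"xyz":[0,0,-3.5],"spin":0,"grip":0},
    {"xyz":[2,-1.3,-1],"spin":0,"grip":0},
    {"xyz":[3,-2,0],"spin":0,"grip":0},
    {"xyz":[3,-2,0],"spin":0,"grip":0},
    {"xyz":[3,-2,0],"spin":0,"grip":0},
    {"xyz":[3,-2,0],"spin":0,"grip":0},
    {"xyz":[3,-2,0],"spin":0,"grip":0},
    {"xyz":[3,-2,0],"spin":0,"grip":0},
    {"xyz":[3,-2,0],"spin":0,"grip":0},
    {"xyz":[0,0,0],"spin":0,"grip":0},
    {"xyz":[0,0,0],"spin":0,"grip":0}
  ]
}}

```text
t: 9.62
tool_pos: [0.5811, 0.1726, 0.1959]
ee_rot: [0.877, 0.481, -0.0, -0.0]
wrist_force: [-0.4, -1.0, -0.4]
grip_width: 0.001
```

```bash
python3 -c "
from h import *
where()
im,d=snap('side','s7')
c=im[:,:,::-1][185:245,305:385]
cv2.imwrite('pics/s7c.png',cv2.resize(c,None,fx=10,fy=10,interpolation=cv2.INTER_CUBIC))
im,d=snap('top','t7')
c=im[:,:,::-1][205:265,345:425]
cv2.imwrite('pics/t7c.png',cv2.resize(c,None,fx=10,fy=10,interpolation=cv2.INTER_CUBIC))"
```

```text
t 9.62 pos [0.5811 0.1726 0.1959] q [ 0.877  0.481 -0.    -0.   ] psi 1.0027 F [-0.4 -1.  -0.4] grip 0.001
fin frame r,t 0.25695279882451094 0.12412598455020768
```

View pics/s7c.png

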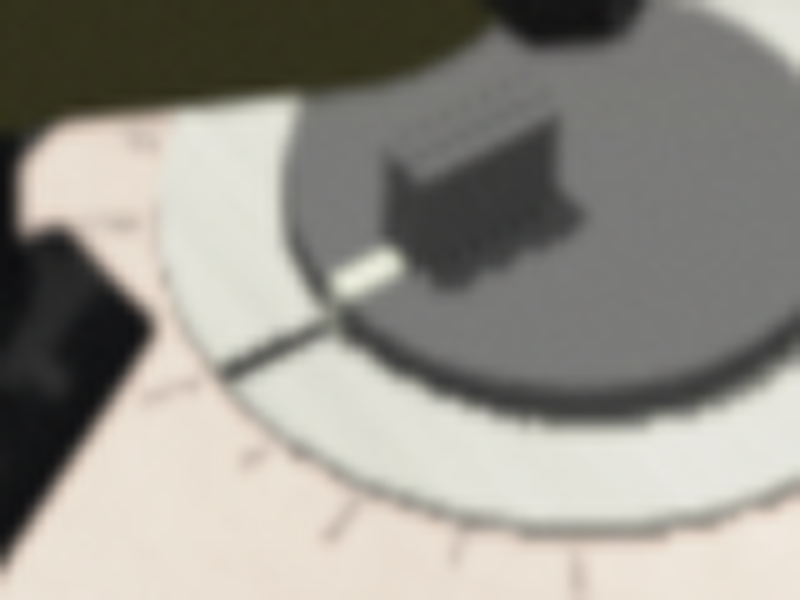

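View pics/t7c.png

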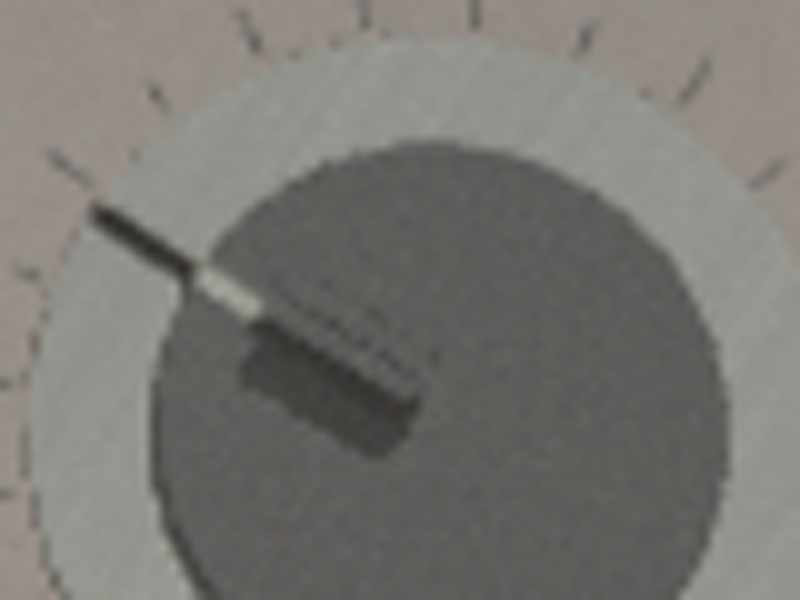

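View pics/t7.png

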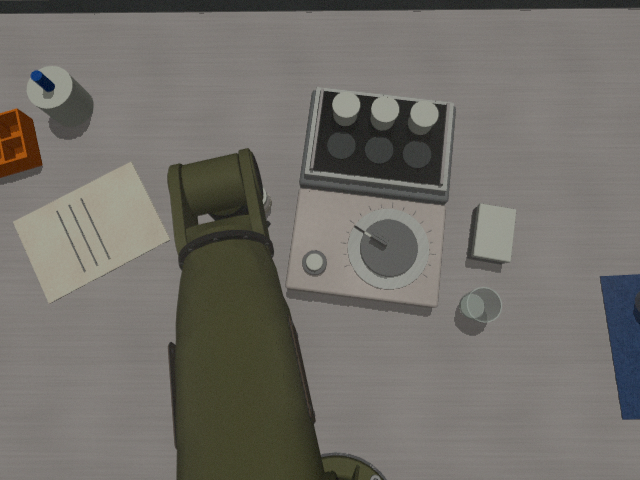

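Both views show the white line continuing straight into the dark set line. I'll measure it by polar sampling.

```bash
cat > pol.py <<'E'
from h import *
def run(cam,fn,c):
  g=np.load(f'pics/{fn}.npz')['im'].mean(2).astype(np.float32)
  th=np.linspace(.8,1.1,301); out=[]
  for z,rs,sg in((.077,np.linspace(.048,.057,6),1),(.065,np.linspace(.066,.083,8),-1)):
    prof=0
    for r in rs:
      uv=np.array([proj(cam,[c[0]+r*np.cos(t),c[1]+r*np.sin(t),z]) for t in th],np.float32)
      prof=prof+cv2.remap(g,uv[:,0].reshape(1,-1),uv[:,1].reshape(1,-1),cv2.INTER_CUBIC)[0]/len(rs)
    p=sg*(prof-np.median(prof)); w=np.where(p>.4*p.max(),p-.4*p.max(),0); out.append((w@th)/w.sum())
  print(cam,c,'dial %.4f set %.4f diff %.4f'%(*out,out[1]-out[0]))
for c in(C,np.array([.5461,-.1114])): run('top','t7',c)
for c in(C,np.array([.548,-.1094])): run('side','s7',c)
E
python3 pol.py
```

```text
Traceback (most recent call last):
  File "pol.py", line 12, in <module>
    for c in(C,np.array([.5461,-.1114])): run('top','t7',c)
                                          ~~~^^^^^^^^^^^^^^
  File "pol.py", line 8, in run
    uv=np.array([proj(cam,[c[0]+r*np.cos(t),c[1]+r*np.sin(t),z]) for t in th],np.float32)
                 ~~~~^^^^^^^^^^^^^^^^^^^^^^^^^^^^^^^^^^^^^^^^^^^
  File "h.py", line 10, in proj
    c=camera_info(name);K=np.array(c['intrinsics']);T=np.linalg.inv(np.array(c['cam_to_world']))
ValueError: time passes only in moves, steps and waits
```

```bash
sed -i 's/^from rig import.*/from rig import state, grab_frame, job_done\nimport rig, functools\ncamera_info=functools.lru_cache(None)(rig.camera_info)/' h.py; python3 pol.py
```

```text
top [ 0.5475 -0.1108] dial 0.9997 set 0.9750 diff -0.0247
top [ 0.5461 -0.1114] dial 0.9840 set 0.9639 diff -0.0201
side [ 0.5475 -0.1108] dial 0.9469 set 0.9381 diff -0.0088
side [ 0.548  -0.1094] dial 0.9420 set 0.9338 diff -0.0082
```

The two lines agree to about 0.01–0.02 rad (roughly 1 mm or less at the rim, against a 5 mm line). That's set, so next is the button.

{"api": "apply_moves", "payload": {
  "increments": [
    {"xyz":[-2,0.25,0],"spin":0,"grip":0},
    {"xyz":[-3,0.35,0],"spin":0,"grip":0},
    {"xyz":[-3,0.35,0],"spin":0,"grip":0},
    {"xyz":[-3,0.35,0],"spin":0,"grip":0},
    {"xyz":[-2,0.25,0],"spin":0,"grip":0},
    {"xyz":[-1.2,0.15,0],"spin":0,"grip":0},
    {"xyz":[0,0,3],"spin":0,"grip":0},
    {"xyz":[0,0,3],"spin":0,"grip":0},
    {"xyz":[0,0,2],"spin":0,"grip":0},
    {"xyz":[0,0,1],"spin":0,"grip":0},
    {"xyz":[0,0,0],"spin":0,"grip":0},
    {"xyz":[0,0,0],"spin":0,"grip":0}
  ]
}}

```text
t: 10.72
tool_pos: [0.5193, 0.042, 0.1069]
ee_rot: [0.878, 0.479, 0.0, 0.0]
wrist_force: [0.2, -0.1, 0.4]
grip_width: -0.006
```

```bash
python3 -c "
from h import *
where()
im,d=snap('side','s8')
c=im[:,:,::-1][165:285,285:445]
cv2.imwrite('pics/s8c.png',cv2.resize(c,None,fx=5,fy=5,interpolation=cv2.INTER_CUBIC))"
```

```text
t 10.72 pos [0.5193 0.042  0.1069] q [0.878 0.479 0.    0.   ] psi 0.9996 F [ 0.2 -0.1  0.4] grip -0.006
fin frame r,t 0.11327827189361983 0.10634150600731271
```

View pics/s8c.png

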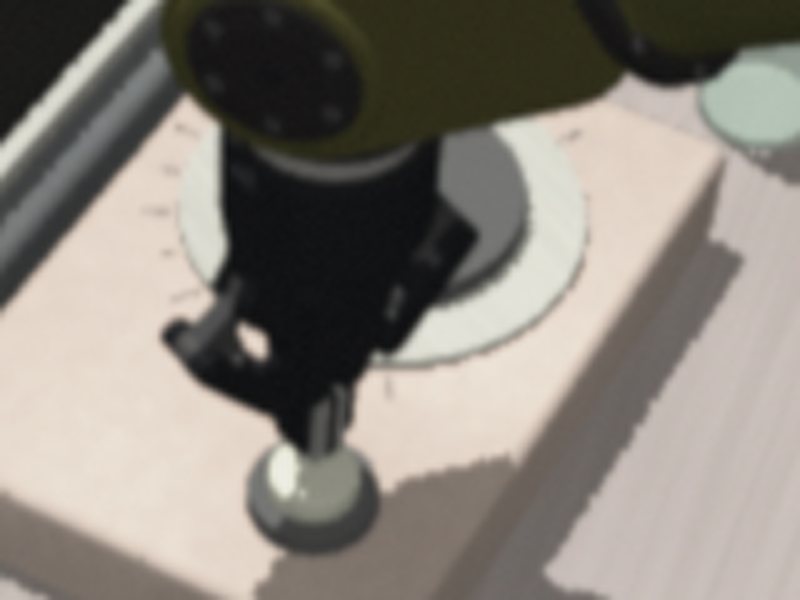

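The fingertip is over the button. I'll lower it in small steps and watch the force.

{"api": "apply_moves", "payload": {
  "increments": [
    {"xyz":[0,0,0.7],"spin":0,"grip":0},
    {"xyz":[0,0,0.5],"spin":0,"grip":0},
    {"xyz":[0,0,0.3],"spin":0,"grip":0},
    {"xyz":[0,0,0.2],"spin":0,"grip":0},
    {"xyz":[0,0,0],"spin":0,"grip":0},
    {"xyz":[0,0,0],"spin":0,"grip":0}
  ]
}}

```text
t: 11.27
tool_pos: [0.519, 0.0422, 0.0895]
ee_rot: [0.878, 0.479, 0.0, 0.0]
wrist_force: [0.2, -0.5, 3.5]
grip_width: -0.002
```

{"api": "apply_moves", "payload": {
  "increments": [
    {"xyz":[0,0,0.2],"spin":0,"grip":0},
    {"xyz":[0,0,0.1],"spin":0,"grip":0},
    {"xyz":[0,0,0],"spin":0,"grip":0},
    {"xyz":[0,0,0],"spin":0,"grip":0}
  ]
}}

```text
t: 11.6
tool_pos: [0.5191, 0.0422, 0.0869]
ee_rot: [0.878, 0.479, 0.0, 0.0]
wrist_force: [-3.0, 0.1, 10.6]
grip_width: 0.003
```

{"api": "apply_moves", "payload": {
  "increments": [
    {"xyz":[0,0,0.1],"spin":0,"grip":0},
    {"xyz":[0,0,0],"spin":0,"grip":0},
    {"xyz":[0,0,0],"spin":0,"grip":0}
  ]
}}

```text
t: 11.85
tool_pos: [0.5192, 0.0422, 0.0867]
ee_rot: [0.878, 0.479, 0.001, 0.0]
wrist_force: [-8.0, -0.4, 20.8]
grip_width: 0.001
```

```bash
python3 -c "
from h import *
where()
im,d=snap('side','s9')
c=im[:,:,::-1][225:285,305:385]
cv2.imwrite('pics/s9c.png',cv2.resize(c,None,fx=8,fy=8,interpolation=cv2.INTER_CUBIC))"
```

```text
t 11.85 pos [0.5192 0.0422 0.0867] q [0.878 0.479 0.001 0.   ] psi 1.0001 F [-8.  -0.4 20.8] grip 0.001
fin frame r,t 0.11346370116222664 0.10651341996583844
```

View pics/s9c.png

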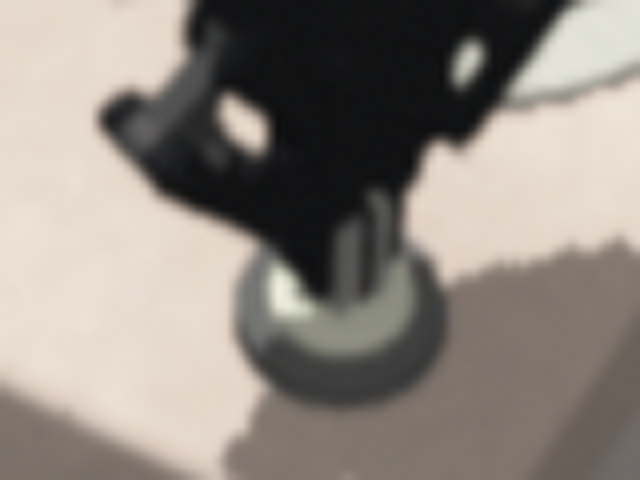

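The force rises steeply with no further travel, so it's a hard stop, and the button looks flush with its housing. I'll release gradually to check the travel.

{"api": "apply_moves", "payload": {
  "increments": [
    {"xyz":[0,0,-0.2],"spin":0,"grip":0},
    {"xyz":[0,0,0],"spin":0,"grip":0},
    {"xyz":[0,0,0],"spin":0,"grip":0}
  ]
}}

```text
t: 12.15
tool_pos: [0.519, 0.0422, 0.0876]
ee_rot: [0.878, 0.479, 0.0, 0.0]
wrist_force: [0.2, 1.0, 4.4]
grip_width: 0.002
```

{"api": "apply_moves", "payload": {
  "increments": [
    {"xyz":[0,0,-0.2],"spin":0,"grip":0},
    {"xyz":[0,0,0],"spin":0,"grip":0},
    {"xyz":[0,0,0],"spin":0,"grip":0}
  ]
}}

```text
t: 12.4
tool_pos: [0.519, 0.0422, 0.0894]
ee_rot: [0.878, 0.479, 0.0, 0.0]
wrist_force: [1.0, 0.6, 3.7]
grip_width: 0.0
```

{"api": "apply_moves", "payload": {
  "increments": [
    {"xyz":[0,0,-0.2],"spin":0,"grip":0},
    {"xyz":[0,0,0],"spin":0,"grip":0},
    {"xyz":[0,0,0],"spin":0,"grip":0}
  ]
}}

```text
t: 12.65
tool_pos: [0.5189, 0.0422, 0.0913]
ee_rot: [0.878, 0.479, 0.0, 0.0]
wrist_force: [1.0, 1.0, 2.7]
grip_width: -0.005
```

{"api": "apply_moves", "payload": {
  "increments": [
    {"xyz":[0,0,-0.2],"spin":0,"grip":0},
    {"xyz":[0,0,0],"spin":0,"grip":0},
    {"xyz":[0,0,0],"spin":0,"grip":0}
  ]
}}

```text
t: 12.9
tool_pos: [0.5186, 0.0422, 0.0931]
ee_rot: [0.878, 0.479, -0.0, -0.0]
wrist_force: [0.2, -0.4, 0.7]
grip_width: 0.001
```

The spring force falls smoothly from about 5 N at the stop (z 0.0867) to free between 0.0913 and 0.0931, which fits the full 6 mm travel. Now lift clear and check.

{"api": "apply_moves", "payload": {
  "increments": [
    {"xyz":[0,0,-1],"spin":0,"grip":0},
    {"xyz":[0,0,-3],"spin":0,"grip":0},
    {"xyz":[0,0,-4],"spin":0,"grip":0},
    {"xyz":[0,0,-3],"spin":0,"grip":0},
    {"xyz":[3,-0.4,0],"spin":0,"grip":0},
    {"xyz":[3,-0.4,0],"spin":0,"grip":0},
    {"xyz":[3,-0.4,0],"spin":0,"grip":0},
    {"xyz":[3,-0.4,0],"spin":0,"grip":0},
    {"xyz":[3,-0.4,0],"spin":0,"grip":0},
    {"xyz":[3,-0.4,0],"spin":0,"grip":0},
    {"xyz":[0,0,0],"spin":0,"grip":0},
    {"xyz":[0,0,0],"spin":0,"grip":0},
    {"xyz":[0,0,0],"spin":0,"grip":0}
  ]
}}

```text
t: 13.98
tool_pos: [0.5956, 0.2062, 0.2034]
ee_rot: [0.878, 0.479, -0.0, 0.0]
wrist_force: [-0.0, -0.2, 0.7]
grip_width: -0.0
```

```bash
python3 - <<'E'
from h import *
where()
snap('top','t10');snap('side','s10')
E
sed -i "s/'t7'/'t10'/;s/'s7'/'s10'/" pol.py; python3 pol.py
```

```text
t 13.98 pos [0.5956 0.2062 0.2034] q [ 0.878  0.479 -0.     0.   ] psi 1.0001 F [-0.  -0.2  0.7] grip -0.0
fin frame r,t 0.2927120072717168 0.13077644617538833
top [ 0.5475 -0.1108] dial 0.9994 set 0.9742 diff -0.0252
top [ 0.5461 -0.1114] dial 0.9835 set 0.9631 diff -0.0204
side [ 0.5475 -0.1108] dial 0.9470 set 0.9380 diff -0.0089
side [ 0.548  -0.1094] dial 0.9418 set 0.9337 diff -0.0081
```

View pics/t10.png

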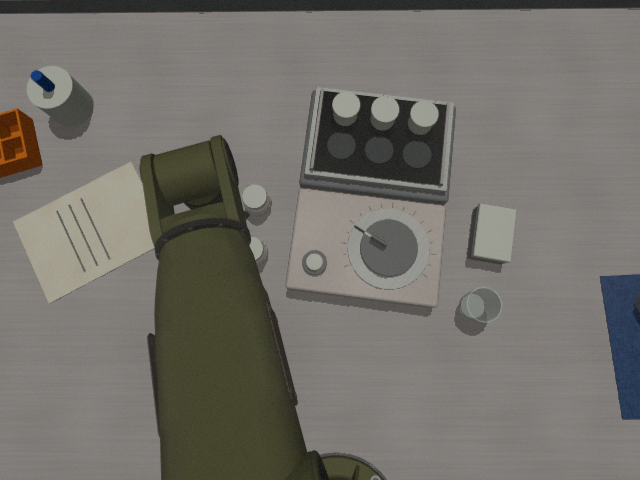

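View pics/s10.png

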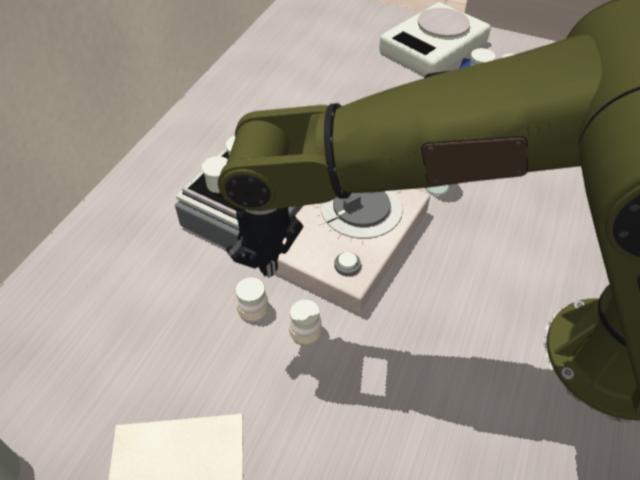

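```bash
python3 -c "
from h import *
print(job_done())"
```

```text
the job is handed in; nothing more can be done
None
```

I set the dial to the ring's line and pressed the start button, and the job is handed in after about 14 s of robot time.

- **Dial:** With the gripper shut, I pushed the fin by its clockwise face through about 1.84 rad, at 3 to 5 N. It ends slightly past the set line. The side camera puts it about 0.008 rad over and the top camera 0.020 to 0.025 rad. That is 0.5 to 1.5 mm at the rim, against a 5 mm line. Part of that disagreement is probably camera calibration, so I left it as it was.
- **Start button:** I pressed it to its stop, where the force rose to about 21 N with no further travel. On release the spring force fell from about 4.4 N to nothing over roughly 5 to 6 mm, which fits the full travel. The last pictures show it up again.
- **Other objects:** The set ring's line reads the same as before the button press and close to its first reading. The jars, beaker and tip box look unmoved in the final pictures. The arm was clear of everything when I handed in.

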